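Lock the stop of a glass-cutting jig in its T-slot

TASK

Take the stop out of its wooden cradle and set it on the rail of the cutting jig so that the T-shaped foot under its wing handle drops through the slot, clear of the glass. Slide it gently along until it has pushed the glass blank snug against the wooden end fence, then press the handle down, give it a full quarter turn clockwise and let go, so that the spring draws the foot up under the rail's lips and the stop stays locked there. Never force anything: the slot has to be found by eye or by feel, and the glass takes only a light push.

Things in the scene. Friction and masses are not known exactly. Their poses are not given: they have to be found in the camera images.
- jig: the cutting jig, fixed to the table: plywood board 240 (x) x 360 (y) x 18 mm, origin at the centre of its underside. On the board: an aluminium T-slot rail along y near the far edge, a wooden end fence (bar 22 mm high) at the +y end, the wooden cradle of the stop near the -y end, and the glass blank between fence and cradle, on the -x side of the rail.
- cradle (a point): point on the jig amid the stop's parking cradle, at the height of its top (38 mm over the table); axes as jig. The cradle is two wooden strips 20 mm high and 66 mm long in y, 17 mm apart; the foot of the stop hangs between them.
- rail_mid (a point): point on the jig, on the rail's drawn centre line, at mid length and at the height of its top (38 mm over the table); axes as jig. Rail 320 (y) x 42 x 20 mm, slot 12 mm wide along its whole top, lips 5 mm thick, channel below 32 mm wide, 12 mm deep. Hand-set in slotted feet: the true slot is parallel to this line but up to 8 mm to its +x or -x side, not measured.
- fence_face (a point): point on the jig, on the fence's face that looks to -y (towards the stop), 3 mm above the board; axes as jig. The face reaches from 85 mm to the -x side of this point to 45 mm to the +x side, and is square to the rail.
- glass: the glass blank, loose, 96 (x) x 126 (y) x 4 mm, 0.1 kg, origin at the centre of its underside, y roughly along the rail. It starts flat on the board, 6 to 20 mm short of the fence. A push of more than 15 N chips it.
- stop: the stop, loose, 0.3 kg: aluminium block 40 (x) x 64 (y) x 16 mm, origin at the centre of its underside, z up, y along the rail; starts in the cradle, facing as on the rail. Two keys under it, 10.5 mm wide, 3 mm deep, edges rounded 2 mm, 18 to 31 mm either side of the centre in y, run in the slot. Sprung spindle through it: wing handle and T-foot move as one. Over 40 N on the jig is too much.
- stop_face (a point): point on the +y face of the stop's arm, the face that pushes the blank: 70 mm to the -x side of the stop's centre, 32 mm ahead (+y) of it, 17 mm below its underside; axes as stop. The arm is a plate 6 mm thick, from 40 to 100 mm to the -x side of the centre, and hangs to 19 mm below the underside, 1 mm off the board when the stop is on the rail. The block's +y face is flush with it.
- stop_bar (a point): point in the black wing handle, on the spindle axis, 41 mm above the stop's underside when the spring is out; axes turn with the handle. The wing is 14 mm wide (x, grasp across this), 56 mm long (y) and 23 mm high, from 16 mm below this point to 7 mm above; its underside is 9 mm above the block's top when the spring is out.
- stop_foot (a point): point at the centre of the underside of the T-foot, on the spindle axis; axes turn with the handle. The foot is 10 mm wide (x), 28 mm long (y, parallel to the wing) and 6 mm high, square edged; with the spring out it reaches from 3 to 9 mm below the stop's underside, so it meets the rail first.
- stop_turn (a joint): angle of the handle and T-foot against the block, rad: 0 = wing and foot along the rail (start), grows as it is turned clockwise seen from above, end at 1.6; friction 0.05 N m
- stop_press (a joint): how far handle and T-foot are pressed down against the spring, m: 0 to 0.006 (hard end). The spring takes 6 N to start and 1.5 N more per mm. With the block down on the rail the foot is still between the lips and cannot turn; it must be pressed more than 2 mm (4 mm is good) to pass under them. Turned and let go, it rises to about 0.002.

How it is judged:
On the way, in this order (a step that is already met when the one before it is completed fails the run):
1. the stop sits down on the rail with its T-foot, not yet turned, in the slot (x of stop in the frame of jig between 0.042 and 0.068 m and z of stop in the frame of jig between 0.0362 and 0.0397 m and angle between stop's own z axis and vertical below 0.05 rad and angle between the y axis of stop and the y axis of jig, either way round below 0.06 rad and value of joint stop_turn below 0.3 rad), for 0.2 s.
2. the stop, not yet turned, has pushed the blank snug against the fence (x of stop in the frame of jig between 0.042 and 0.068 m and z of stop in the frame of jig between 0.0362 and 0.0397 m and angle between stop's own z axis and vertical below 0.05 rad and angle between the y axis of stop and the y axis of jig, either way round below 0.06 rad and y of stop_face in the frame of fence_face between -0.129 and -0.124 m and angle between glass's own z axis and vertical below 0.04 rad and z of glass in the frame of jig between 0.0165 and 0.0195 m and y of glass in the frame of jig between 0.069 and 0.075 m and angle between the y axis of glass and the y axis of jig, either way round below 0.04 rad and value of joint stop_turn below 0.4 rad), for 0.2 s.
At the end, for the whole second after the job is handed in: Stop upright and level on the rail (1.8 mm), handle turned at least 77 degrees and risen so that the T-foot bears under the lips (press 1 to 3.4 mm); arm face 126 mm from the fence, -2 to +3 mm, with the blank flat and square between them; stop released and at rest (x of stop in the frame of jig between 0.042 and 0.068 m and z of stop in the frame of jig between 0.0362 and 0.0397 m and angle between stop's own z axis and vertical below 0.05 rad and angle between the y axis of stop and the y axis of jig, either way round below 0.06 rad and y of stop_face in the frame of fence_face between -0.129 and -0.124 m and angle between glass's own z axis and vertical below 0.04 rad and z of glass in the frame of jig between 0.0165 and 0.0195 m and y of glass in the frame of jig between 0.069 and 0.075 m and angle between the y axis of glass and the y axis of jig, either way round below 0.04 rad and value of joint stop_turn above 1.35 rad and value of joint stop_press between 0.001 and 0.0034 m and linear speed of stop below 0.02 m/s and contact force between the fingers and stop below 0.1 N); the robot touches nothing.
It fails at once if the glass blank is pushed with more than 15 N (contact force between any of stop, the fingers and glass above 15 N).
It fails at once if the stop is pressed on the jig or rail with more than 40 N (contact force between stop and jig above 40 N).
It also fails if it takes over 72 s, if anything falls off the work surface, if the arm or the gripper's body presses on something with over 40 N, if the wrist force passes 120 N, or if a joint passes its speed limit or range.

ROBOT

A 6-joint arm with a two-finger parallel gripper is mounted at the origin on a cart in front of the work surface, level with it; the furniture and walls round the work are solid. World frame = base frame: x ahead of the robot, y to its left, z up, the work surface at z = 0. Lengths are in m, angles in rad, forces in N, time in s.
With the tool pointing down it reaches from about 0.425 to 0.95 m from the base axis. Payload 3.5 kg.
Tool frame: the origin (TCP) lies midway between the tips of the shut fingers; the grasp point (between the pads) lies 19 mm behind it (ctrl.pinch_z is the distance from the TCP to the grasp point, in m); z points along the fingers, y is the line along which they close (so a half turn about z gives the same grasp; the last joint's range is limited). The gripper opens to 85 mm and grips with 20 to 120 N. Pads are 22 mm wide; open, the fingers measure 114 mm over their backs; the gripper's body (76 mm by 85 mm) begins 54 mm behind the grasp point. The pads swing forward as they close: fully open they stand 13 mm farther back than shut.
Start: joints at [1.112, 0.286, 1.577, -0, 1.279, -0.15], TCP at [0.205, 0.643, 0.231] pointing down, gripper open.
Joint ranges: [-2.77, 2.77], [-0.9, 2.22], [0.21, 2.48], [-1.53, 4.67], [0.24, 2.81], [-2.84, 2.84]. Speed limits (rad/s): [2.79, 2.79, 3.14, 3.14, 3.14, 3.14].

INTERFACE

Orientations are given as a unit quaternion [x, y, z, w].
In Python, from plant import get_state, viewer, sign_off, ctrl gives the robot as it stands. The module is installed in compiled form; this text tells all that it offers.
- The arm moves only by the shell command python3 -m handwheel 'ROWS' [FORCE]. ROWS is JSON, a list that holds one entry, the list of rows, each a list of 5 numbers: the finger opening in m, from 0 to 0.0854, then the shift along the tool's x, y, z in m, then the turn about the tool's z in degrees. In form: [[[claw, x, y, z, spin], ...]]. A call has 1 to 12 rows; each row shifts and turns the commanded pose from where the row before left it, along the tool's axes as they then stand; what a row does not reach is not made up. A row lasts 1/12 s, in which the tool goes at most 41.7 mm and 7.16 degrees, less where a joint would pass 70% of its speed; a pose out of reach is approached as far as the arm can. A call is refused whole if a number of a shift passes 0.0417 or a number of a turn 7.16, either way. A call with a gripper value outside its range is refused whole. The fingers move at their own pace and stop on an object; FORCE is the grip in N (left out, the last holds). Time passes only in rows, so rows that do not move let the fingers close. It gives the time, the measured TCP pose, the force, the opening and the grip force at its end, in the units of the state.
- get_state(): the state, without advancing time (a new reading comes with each control period).
- viewer.read_camera(name): name is "side" or "top" or "wrist"; returns the picture (384x512x3 uint8, blue, green, red); there is no depth.
- viewer.camera_params(name): a dict with "fov_y" (degrees; the focal length in pixels is half the picture's height over the tangent of half this angle, whatever the lens; pixels are square), "cx", "cy" (the principal point, pixels), "xyz" and "attitude" of the camera in the world; the wrist camera has in their place "hand_eye" (4x4, takes a point from camera to tool coordinates, whose origin is the TCP and whose axes are the flange's). Camera axes: x right, y up, looking along -z (the intrinsics and any distortion apply to the point x, -y, -z); pixel columns grow to the right and rows downward; lengths in m; the calibration is good to about 2 mm. A picture is of the moment at which its call begins: read the wrist's pose just before it. camera_params takes no time and is no camera call.
- sign_off(): hands the job in; it is judged then, once.
Trained networks look in the newest picture that a camera, given by its name, has taken for a name from the list of things; names that differ only in an ending like _2 or _b are one class to them, and where a whole thing is asked for, a point or a joint stands for the part that bears it (a point fixed in the world has none). Each returns a list of dicts, best first, with "confidence" (0 to 1); they miss things now and then, are a little off and sometimes report something else, mostly with a low value. They report only what shows in the picture. A call takes as long as a camera call.
- viewer.look_for(camera, name): "extent" ([left, top, width, height] as shares, 0 to 1, of the picture: columns of its width, rows of its height, round what is visible of it).
- viewer.outline_of(camera, name): "mask" (384x512 bool, what is visible of it) and "extent" ([left, top, width, height] as shares, 0 to 1, of the picture: columns of its width, rows of its height, round what is visible of it).
- viewer.pinpoint(camera, name): "xy" ([column, row] as shares, 0 to 1, of the picture: columns of its width, rows of its height: a listed point, or the origin of a listed thing).
The state is a dict: "time": time; "qpos": joint angles; "dq": joint speeds; "joint_efforts": joint torques, N m; "eef_pos": TCP position; "tcp_rot": TCP orientation; "contact_force": force on the tool from outside, world axes, zero at the start; "wrist_torque": the same for the moment, N m; "opening": opening from 0.0 (shut) to 1.0 (fully open); "finger_force": force on a finger pad.
Only numpy, scipy, OpenCV 4.12 (cv2) and the standard library are available. Lean on these libraries where they do the work, as an engineer would, in place of code of your own. Each camera call takes 0.05 s, during which the arm holds its last target. There are 200 camera calls.

## Working session

There is one attempt and no reset: what is moved stays moved. The work goes in short steps, Python scripts to look and compute and a shell command to move; the robot and the scene stay as the last step left them, time stands still between calls to the robot, and variables do not carry over. Pictures are saved under pics/ and viewed, at most 14 in all, crops included, and the job is handed in when it is done.

```bash
mkdir -p pics
cat > h.py <<'E'
import numpy as np, cv2
from scipy.spatial.transform import Rotation as R
from plant import get_state, viewer, ctrl
def cam(name):
    p=viewer.camera_params(name); f=192/np.tan(np.radians(p['fov_y'])/2)
    if 'hand_eye' in p:
        s=get_state(); T=np.eye(4); T[:3,:3]=R.from_quat(s['tcp_rot']).as_matrix(); T[:3,3]=s['eef_pos']
        M=T@np.array(p['hand_eye']); return f,p['cx'],p['cy'],M[:3,:3],M[:3,3],p
    a=np.array(p['attitude']); Rm=R.from_quat(a).as_matrix() if a.size==4 else a.reshape(3,3)
    return f,p['cx'],p['cy'],Rm,np.array(p['xyz']),p
def ray(c,px,z):
    f,cx,cy,Rm,o,_=c; d=Rm@np.array([(px[0]-cx)/f,-(px[1]-cy)/f,-1]); return o+d*(z-o[2])/d[2]
def proj(c,P):
    f,cx,cy,Rm,o,_=c; q=Rm.T@(np.array(P)-o); return np.array([cx+f*q[0]/-q[2],cy-f*q[1]/-q[2]])
def shot(name,fn):
    c=cam(name); im=viewer.read_camera(name); cv2.imwrite('pics/'+fn,im); return c,im
def pin(name,th):
    r=viewer.pinpoint(name,th); return [(np.array(d['xy'])*[512,384],round(d['confidence'],2)) for d in r[:2]]
E
cat > a.py <<'E'
from h import *
np.set_printoptions(precision=4,suppress=True)
s=get_state(); print(s, ctrl.pinch_z)
c0=None
ims=[]
for n in ['top','side','wrist']:
    c,im=shot(n,n+'0.png'); ims.append(im); print(n,c[5])
    if n=='wrist': c1=c
    for th,z in [('jig',0),('cradle',.038),('rail_mid',.038),('fence_face',.021),('glass',.018),('stop',.038),('stop_bar',.079),('stop_face',.021)]:
        for px,cf in pin(n,th): print(n,th,px,cf,ray(c,px,z))
cv2.imwrite('pics/ts.png',cv2.resize(np.hstack(ims[:2]),(800,300)))
E
python3 a.py
```

```text
{'time': 0.0, 'qpos': array([ 1.112 ,  0.2872,  1.5782, -0.    ,  1.2786, -0.15  ]), 'dq': array([-0.0001, -0.0001,  0.0001,  0.0007, -0.001 ,  0.0011]), 'joint_efforts': array([  0.0014, -40.5981, -29.2629,   0.    ,   0.0058,   0.    ]), 'eef_pos': array([0.2048, 0.6425, 0.2299]), 'tcp_rot': array([ 0.1538,  0.9881, -0.0012, -0.0004]), 'contact_force': array([-0.4488,  0.4198, -0.3771]), 'wrist_torque': array([-0.0097,  0.0488,  0.0062]), 'finger_force': 0.0, 'opening': 0.9998721639341372} 0.0187
top {'fov_y': 54.83159024477984, 'cx': 252.17882356344097, 'cy': 187.72084790325573, 'xyz': array([0.3613, 0.0039, 0.9249]), 'attitude': array([-0.0725,  0.0807,  0.7228, -0.6825])}
top jig [248.8832 190.1952] 0.69 [ 0.5591 -0.004   0.    ]
top cradle [300.9024 191.6928] 0.88 [ 0.54   -0.1307  0.038 ]
top cradle [310.3744 193.6896] 0.3 [ 0.5337 -0.1534  0.038 ]
top rail_mid [246.3232 164.6976] 0.87 [ 0.6161 -0.001   0.038 ]
top rail_mid [291.9936 223.7952] 0.18 [ 0.4626 -0.1025  0.038 ]
top fence_face [193.0752 194.8032] 0.84 [0.5507 0.1355 0.021 ]
top glass [222.4128 195.4944] 0.63 [0.545
[... 591 characters left out ...]
86.5856] 0.6 [ 0.5352 -0.1344  0.038 ]
side rail_mid [218.6752 208.512 ] 0.9 [ 0.6231 -0.0145  0.038 ]
side fence_face [246.2208 253.2096] 0.6 [0.5559 0.1402 0.021 ]
side glass [253.696 232.896] 0.83 [0.5424 0.0604 0.018 ]
side stop_bar [258.4064 171.6864] 0.41 [ 0.5317 -0.1352  0.079 ]
side stop_face [287.488  197.9136] 0.66 [ 0.4592 -0.1012  0.021 ]
side stop_face [257.8944 186.5856] 0.16 [ 0.5336 -0.1718  0.021 ]
wrist {'fov_y': 64.71247010401322, 'cx': 256.01942401932916, 'cy': 190.33971766714976, 'hand_eye': array([[ 0.0002,  0.9646,  0.2636,  0.0656],
       [ 1.    , -0.0002,  0.    ,  0.0009],
       [ 0.0001,  0.2636, -0.9646, -0.1422],
       [ 0.    ,  0.    ,  0.    ,  1.    ]])}
```

View pics/top0.png

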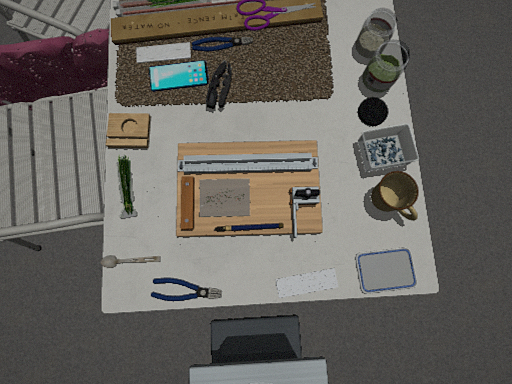

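The top picture shows the jig amid the table, with the rail at row 163, fence at (187,203), glass at (224,197), and the stop with its black wing at (306,195). I'll turn the tool so that it closes along x, then go above the stop.

```bash
python3 -m handwheel '[[[0.0854,0,0,0,7.16],[0.0854,0,0,0,7.16],[0.0854,0,0,0,7.16],[0.0854,0,0,0,7.16],[0.0854,0,0,0,7.16],[0.0854,0,0,0,7.16],[0.0854,0,0,0,7.16],[0.0854,0,0,0,7.16],[0.0854,0,0,0,7.16],[0.0854,0,0,0,7.16],[0.0854,0,0,0,0.7]]]' 50
python3 -m handwheel '[[[0.0854,-0.02,0.036,0,0],[0.0854,-0.02,0.036,0,0],[0.0854,-0.02,0.036,0,0],[0.0854,-0.02,0.036,0,0],[0.0854,-0.02,0.036,0,0],[0.0854,-0.03,0.028,0,0],[0.0854,-0.03,0.028,0,0],[0.0854,-0.035,0.02,0,0],[0.0854,-0.035,0.02,0,0],[0.0854,-0.04,0.02,0,0],[0.0854,-0.04,0.02,0,0],[0.0854,-0.04,0.01,0,0]]]'
python3 -m handwheel '[[[0.0854,-0.04,0.0,0,0],[0.0854,-0.04,0.0,0,0],[0.0854,-0.04,0.0,0,0],[0.0854,-0.04,0,0,0],[0.0854,-0.04,0,0,0],[0.0854,-0.04,0,0,0],[0.0854,-0.04,0,0,0],[0.0854,-0.04,0,0,0],[0.0854,-0.04,0,0,0],[0.0854,-0.025,0,0,0],[0.0854,0,0,0,0],[0.0854,0,0,0,0]]]'
cat > b.py <<'E'
from h import *
import sys
np.set_printoptions(precision=4,suppress=True)
s=get_state(); print(s['time'],s['eef_pos'],s['tcp_rot'])
c,im=shot('wrist',sys.argv[1])
for th,z in [('cradle',.038),('rail_mid',.038),('fence_face',.021),('glass',.018),('stop',.038),('stop_bar',.079),('stop_face',.021)]:
    for px,cf in pin('wrist',th): print(th,px,cf,ray(c,px,z))
E
python3 b.py w1.png
```

```text
time: 2.27
eef_pos: [0.2051, 0.6431, 0.2313]
tcp_rot: [0.708, 0.706, -0.0, 0.0]
contact_force: [-0.5, -0.3, 0.1]
opening: 0.996
finger_force: 0.0
time: 3.27
eef_pos: [0.5299, 0.2967, 0.2316]
tcp_rot: [0.706, 0.708, 0.001, 0.0]
contact_force: [0.5, 0.5, 0.5]
opening: 1.001
finger_force: 0.0
time: 4.27
eef_pos: [0.5284, -0.0877, 0.2314]
tcp_rot: [0.707, 0.707, 0.0, -0.0]
contact_force: [-0.3, 0.6, -0.1]
opening: 0.997
finger_force: 0.0
4.2667 [ 0.5284 -0.0877  0.2314] [ 0.7074  0.7068  0.0002 -0.0001]
cradle [286.0032  92.8896] 0.41 [ 0.5615 -0.0055  0.038 ]
rail_mid [344.6784  91.0848] 0.67 [ 0.6233 -0.0037  0.038 ]
glass [267.008   30.7968] 0.6 [0.5416 0.0584 0.018 ]
stop [257.8944 215.808 ] 0.85 [ 0.5319 -0.1431  0.038 ]
stop_bar [260.1984 225.1008] 0.85 [ 0.5341 -0.1384  0.079 ]
stop_face [201.8816 180.096 ] 0.67 [ 0.4651 -0.1039  0.021 ]
```

View pics/w1.png

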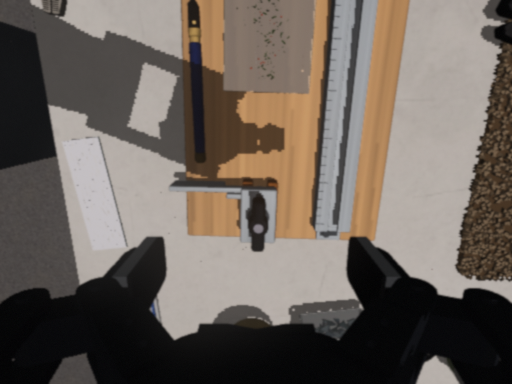

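The view shows the stop at (258,215) with its wing along y, the rail's left edge from about (317,237) to (333,0) with the darker slot in it, and the glass above at (267,45). I'll get the yaw and slot line from the edges.

```bash
cat > c.py <<'E'
from h import *
np.set_printoptions(precision=4,suppress=True)
c=cam('wrist'); im=cv2.imread('pics/w1.png')
# top-down rectification at rail-top height: 0.5 mm/px, x right, y up
def rect(c,im,z,x0,x1,y0,y1,s):
    W,H=int((x1-x0)/s),int((y1-y0)/s)
    src=np.float32([proj(c,[x,y,z]) for x,y in [(x0,y1),(x1,y1),(x1,y0),(x0,y0)]])
    return cv2.warpPerspective(im,cv2.getPerspectiveTransform(src,np.float32([[0,0],[W,0],[W,H],[0,H]])),(W,H),flags=cv2.INTER_CUBIC)
r=rect(c,im,.038,.44,.68,-.18,.08,.0005)
cv2.imwrite('pics/r1.png',r)
g=r.mean(2)
for y in (-.14,-.1,-.05,0,.05):
    i=int((.08-y)/.0005); row=g[i-6:i+7].mean(0); print(y,[int(v) for v in row[300:440:3]])
E
python3 c.py
```

```text
-0.14 [141, 140, 129, 100, 59, 43, 55, 115, 151, 151, 153, 162, 165, 163, 161, 160, 157, 158, 165, 149, 97, 67, 66, 63, 67, 122, 159, 159, 159, 163, 164, 162, 160, 159, 152, 137, 129, 127, 132, 140, 145, 146, 142, 138, 135, 132, 130]
-0.1 [138, 141, 141, 118, 73, 52, 44, 64, 122, 146, 146, 148, 150, 154, 154, 156, 157, 159, 168, 172, 154, 101, 70, 67, 64, 74, 129, 159, 156, 157, 162, 163, 159, 156, 156, 148, 137, 136, 138, 139, 142, 144, 143, 138, 135, 132, 129]
-0.05 [138, 138, 139, 138, 114, 73, 51, 43, 61, 123, 150, 148, 150, 153, 154, 156, 158, 156, 156, 164, 172, 168, 132, 77, 67, 65, 73, 128, 158, 156, 157, 160, 162, 161, 157, 155, 152, 146, 142, 140, 139, 139, 140, 140, 135, 131, 128]
0 [140, 138, 138, 139, 132, 92, 61, 49, 41, 63, 123, 148, 148, 148, 150, 152, 159, 161, 157, 158, 164, 169, 166, 123, 71, 66, 63, 68, 128, 158, 158, 158, 159, 161, 163, 160, 156, 151, 145, 142, 140, 138, 137, 138, 138, 135, 130]
0.05 [143, 140, 139, 138, 137, 136, 127, 87, 48, 36, 52, 121, 148, 147, 149, 149, 151, 159, 162, 158, 155, 156, 161, 150, 98, 64, 64, 63, 67, 126, 158, 158, 158, 158, 159, 162, 161, 157, 152, 144, 141, 139, 137, 136, 138, 138, 136]
```

View pics/r1.png

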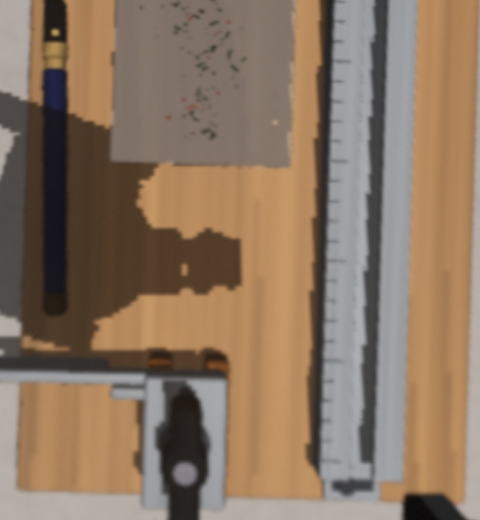

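```bash
python3 -m handwheel '[[[0.05,0,0,0,1.8],[0.05,-0.024,0.0025,0,0],[0.05,-0.023,0.0025,0,0],[0.05,0,0,0.04,0],[0.05,0,0,0.04,0],[0.05,0,0,0.04,0],[0.05,0,0,0.03,0],[0.05,0,0,0.01,0],[0.05,0,0,0.009,0],[0.05,0,0,0,0],[0.05,0,0,0,0]]]' 60
python3 -m handwheel '[[[0.005,0,0,0,0],[0.005,0,0,0,0],[0.005,0,0,0,0],[0.005,0,0,0,0],[0.005,0,0,0,0],[0.005,0,0,0,0],[0.005,0,0,0,0],[0.005,0,0,0,0]]]' 60; python3 b.py w2.png
```

```text
time: 5.58
eef_pos: [0.5334, -0.1339, 0.064]
tcp_rot: [0.718, 0.696, 0.001, 0.001]
contact_force: [0.6, -0.4, 0.1]
opening: 0.582
finger_force: 0.0
time: 6.25
eef_pos: [0.5327, -0.134, 0.0639]
tcp_rot: [0.718, 0.696, 0.0, 0.001]
contact_force: [-1.4, -0.1, 5.1]
opening: 0.149
finger_force: 62.0
6.25 [ 0.5327 -0.134   0.0639] [0.7181 0.696  0.0003 0.0008]
cradle [257.024 233.088] 0.43 [ 0.5344 -0.1392  0.038 ]
stop [255.488  234.0096] 0.76 [ 0.5335 -0.1398  0.038 ]
stop_bar [259.3792 266.304 ] 0.71 [ 0.5353 -0.1383  0.079 ]
stop_face [142.592  175.7952] 0.9 [ 0.4641 -0.1057  0.021 ]
```

View pics/w2.png

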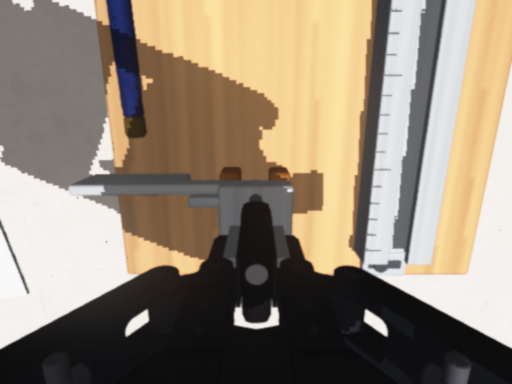

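The wing is held (opening 12.7 mm), with the spindle at (257,275), the block at columns 219–293 and the slot as a dark band right of the scale at column ~425. Lift and carry it over the rail.

```bash
python3 -m handwheel '[[[0.005,0,0,-0.006,0],[0.005,0,0,-0.012,0],[0.005,0,0,-0.012,0],[0.005,0.004,0.015,0,0],[0.005,0.009,0.018,0,0],[0.005,0.009,0.018,0,0],[0.005,0.009,0.018,0,0],[0.005,0.008,0.012,0,0],[0.005,0.0078,0.0066,0,0],[0.005,0,0,0,0],[0.005,0,0,0,0],[0.005,0,0,0,0]]]'
python3 b.py w3.png
```

```text
time: 7.65
eef_pos: [0.6202, -0.0896, 0.0922]
tcp_rot: [0.718, 0.696, -0.0, -0.0]
contact_force: [-0.2, 0.6, -2.9]
opening: 0.15
finger_force: 60.8
7.65 [ 0.6202 -0.0896  0.0922] [ 0.7181  0.696  -0.0004 -0.0004]
cradle [136.2944 270.4128] 0.89 [ 0.5333 -0.1335  0.038 ]
rail_mid [251.904   75.6096] 0.63 [ 0.6215 -0.0037  0.038 ]
glass [251.1872  74.1888] 0.7 [ 0.6208 -0.0009  0.018 ]
stop [258.4064 232.896 ] 0.8 [ 0.6225 -0.107   0.038 ]
stop [258.7136 266.1888] 0.73 [ 0.6219 -0.1328  0.038 ]
stop_bar [260.608  263.8848] 0.96 [ 0.6234 -0.1084  0.079 ]
stop_bar [251.2896  76.1856] 0.19 [ 0.6216 -0.0079  0.079 ]
stop_face [147.4048 175.6032] 0.9 [ 0.5438 -0.0673  0.021 ]
```

View pics/w3.png

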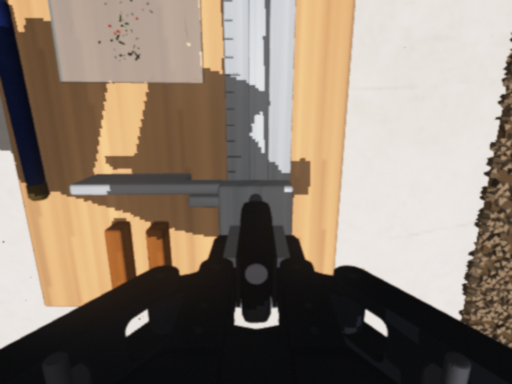

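The stop hangs over the rail; block's front edge at columns 219–293 (row 187), rail running up at columns ~225–295, slot bands between. Enlarge that part.

```bash
cat > d.py <<'E'
from h import *
np.set_printoptions(precision=4,suppress=True)
c=cam('wrist'); im=cv2.imread('pics/w3.png')
cv2.imwrite('pics/c3.png',cv2.resize(im[60:210,200:320],None,fx=4,fy=4,interpolation=cv2.INTER_NEAREST)[:600])
g=im.mean(2)
for r in (80,100,120,140,160,172): print(r,[int(v) for v in g[r-1:r+2,218:302].mean(0)])
for u in (200,): print([ (round(ray(c,(u2,r),z)[0],4)) for (u2,r,z) in [(219,187,.0823),(293,187,.0823)]], ray(c,(257,272),.114-.0), )
E
python3 d.py
```

```text
80 [88, 89, 89, 89, 88, 88, 87, 90, 95, 96, 96, 96, 96, 96, 96, 97, 97, 103, 121, 136, 139, 140, 140, 140, 139, 137, 136, 145, 175, 195, 192, 203, 221, 225, 225, 224, 224, 224, 225, 227, 228, 228, 227, 227, 227, 220, 184, 127, 104, 104, 121, 165, 199, 209, 209, 208, 207, 208, 209, 209, 209, 210, 211, 213, 214, 215, 215, 215, 214, 211, 208, 207, 207, 205, 197, 187, 183, 182, 183, 186, 189, 192, 195, 195]
100 [86, 86, 87, 87, 86, 87, 87, 90, 93, 94, 94, 94, 93, 93, 94, 94, 94, 95, 95, 96, 97, 97, 98, 98, 97, 95, 94, 94, 94, 94, 92, 94, 100, 101, 101, 99, 99, 100, 101, 103, 103, 103, 103, 103, 102, 102, 102, 101, 101, 100, 108, 147, 188, 206, 208, 206, 206, 208, 208, 208, 209, 211, 212, 214, 214, 215, 214, 213, 211, 209, 207, 207, 205, 200, 190, 182, 182, 184, 186, 189, 192, 195, 195, 194]
120 [84, 84, 85, 85, 86, 85, 85, 85, 88, 92, 94, 92, 91, 91, 92, 92, 92, 93, 95, 95, 96, 96, 96, 96, 95, 94, 94, 93, 93, 93, 91, 94, 98, 99, 100, 120, 175, 213, 224, 227, 227, 227, 227, 227, 220, 183, 125, 101, 99, 108, 150, 192, 208, 209, 207, 205, 205, 206, 207, 208, 209, 211, 213, 214, 214, 214, 21
[... 570 characters left out ...]
 93, 93, 93, 92, 91, 90, 91, 90, 88, 86, 89, 94, 95, 94, 93, 94, 96, 98, 98, 98, 98, 97, 97, 97, 97, 97, 95, 96, 122, 167, 193, 197, 194, 193, 195, 200, 205, 209, 211, 213, 213, 212, 211, 210, 208, 206, 205, 205, 204, 193, 168, 149, 151, 154, 157, 159, 162, 163, 159, 139, 108, 94]
172 [82, 82, 83, 84, 85, 85, 85, 84, 81, 78, 76, 75, 73, 73, 72, 72, 76, 83, 90, 93, 94, 94, 93, 92, 91, 91, 90, 89, 90, 89, 88, 85, 88, 93, 93, 93, 92, 93, 95, 97, 97, 97, 96, 96, 96, 96, 96, 96, 93, 88, 87, 93, 94, 93, 92, 92, 92, 93, 94, 96, 98, 99, 110, 142, 166, 171, 169, 168, 169, 169, 166, 150, 119, 95, 88, 90, 91, 92, 94, 94, 94, 93, 92, 91]
[np.float64(0.6037), np.float64(0.6421)] [ 0.6224 -0.0932  0.114 ]
```

View pics/c3.png

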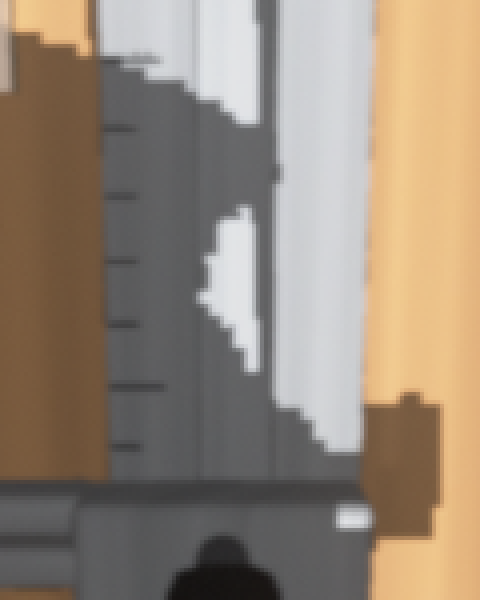

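```bash
cat > e.py <<'E'
from h import *
np.set_printoptions(precision=4,suppress=True)
c=cam('wrist'); s=get_state(); Rt=R.from_quat(s['tcp_rot']); t=lambda P:Rt.inv().apply(np.array(P)-s['eef_pos'])
for px,z,n in [((226.3,160),.038,'railL'),((290.3,160),.038,'railR'),((249.5,160),.038,'slotL'),((268,160),.038,'slotR'),((224.5,80),.038,'railL'),((292.5,80),.038,'railR'),((249,80),.038,'slotL'),((268.7,80),.038,'slotR'),((219.5,187),.0823,'blkL'),((293.2,187),.0823,'blkR'),((257,272),.1143,'spindle')]: print(n,px,ray(c,px,z),'tool',t(ray(c,px,z)))
E
python3 e.py
```

```text
railL (226.3, 160) [ 0.6037 -0.0551  0.038 ] tool [ 0.0341 -0.0182  0.0544]
railR (290.3, 160) [ 0.6456 -0.0565  0.038 ] tool [0.0341 0.0237 0.0544]
slotL (249.5, 160) [ 0.6189 -0.0556  0.038 ] tool [ 0.0341 -0.003   0.0544]
slotR (268, 160) [ 0.631 -0.056  0.038] tool [0.0341 0.0091 0.0544]
railL (224.5, 80) [ 0.6055 -0.0058  0.038 ] tool [ 0.0834 -0.018   0.0544]
railR (292.5, 80) [ 0.647  -0.0071  0.038 ] tool [0.0834 0.0235 0.0544]
slotL (249, 80) [ 0.6204 -0.0063  0.038 ] tool [ 0.0834 -0.0031  0.0544]
slotR (268.7, 80) [ 0.6325 -0.0067  0.038 ] tool [0.0834 0.009  0.0544]
blkL (219.5, 187) [ 0.604  -0.0618  0.0823] tool [ 0.0274 -0.0178  0.0101]
blkR (293.2, 187) [ 0.6422 -0.063   0.0823] tool [0.0274 0.0205 0.0101]
spindle (257, 272) [ 0.6224 -0.0931  0.1143] tool [-0.0032  0.0016 -0.0219]
```

Slot centre lies 1.5 mm to tool +y of the block/spindle centre, and parallel. Shift and lower to just above.

```bash
python3 -m handwheel '[[[0.005,0,0.0015,0.004,0],[0.005,0,0,0.006,0],[0.005,0,0,0.006,0],[0.005,0,0,0.001,0],[0.005,0,0,0,0],[0.005,0,0,0,0]]]'
python3 -m handwheel '[[[0.005,0,0,0.001,0],[0.005,0,0,0.001,0],[0.005,0,0,0.001,0],[0.005,0,0,0,0],[0.005,0,0,0,0]]]'
```

```text
time: 8.55
eef_pos: [0.6223, -0.0895, 0.0748]
tcp_rot: [0.718, 0.696, -0.0, -0.0]
contact_force: [-0.0, -0.1, -3.1]
opening: 0.147
finger_force: 60.9
time: 8.97
eef_pos: [0.6225, -0.0896, 0.0723]
tcp_rot: [0.718, 0.696, -0.0, -0.0]
contact_force: [-0.4, -0.2, -2.6]
opening: 0.153
finger_force: 60.9
```

```bash
python3 -m handwheel '[[[0.005,0,0,0.001,0],[0.005,0,0,0.0005,0],[0.005,0,0,0,0],[0.005,0,0,0,0]]]'
```

```text
time: 9.3
eef_pos: [0.6225, -0.0896, 0.0708]
tcp_rot: [0.718, 0.696, -0.0, -0.0]
contact_force: [0.5, 1.1, -2.3]
opening: 0.149
finger_force: 60.9
```

The foot has passed the rail's top with no force; go on down to the keys.

```bash
python3 -m handwheel '[[[0.005,0,0,0.001,0],[0.005,0,0,0.001,0],[0.005,0,0,0.001,0],[0.005,0,0,0,0],[0.005,0,0,0,0]]]'
python3 -m handwheel '[[[0.005,0,0,0.001,0],[0.005,0,0,0.0005,0],[0.005,0,0,0,0],[0.005,0,0,0,0]]]'
```

```text
time: 9.72
eef_pos: [0.6224, -0.0896, 0.0677]
tcp_rot: [0.718, 0.696, -0.0, -0.0]
contact_force: [-0.2, 0.0, -2.3]
opening: 0.151
finger_force: 60.9
time: 10.05
eef_pos: [0.6225, -0.0896, 0.0662]
tcp_rot: [0.718, 0.696, -0.0, -0.0]
contact_force: [0.2, -0.1, -2.5]
opening: 0.152
finger_force: 60.9
```

```bash
python3 -m handwheel '[[[0.005,0,0,0.001,0],[0.005,0,0,0.0005,0],[0.005,0,0,0,0],[0.005,0,0,0,0]]]'
python3 -m handwheel '[[[0.005,0,0,0.0005,0],[0.005,0,0,0.0005,0],[0.005,0,0,0,0],[0.005,0,0,0,0]]]'
```

```text
time: 10.38
eef_pos: [0.6225, -0.0896, 0.0648]
tcp_rot: [0.718, 0.696, -0.0, -0.0]
contact_force: [-0.8, -0.2, -3.2]
opening: 0.151
finger_force: 60.9
time: 10.72
eef_pos: [0.6227, -0.0897, 0.0644]
tcp_rot: [0.718, 0.696, 0.0, 0.0]
contact_force: [-1.0, -0.0, 1.1]
opening: 0.148
finger_force: 61.5
```

Seated (z and force agree with the cradle seat). Slide along, first free of the glass.

```bash
python3 -m handwheel '[[[0.005,0.002,0,0,0],[0.005,0.003,0,0,0],[0.005,0.004,0,0,0],[0.005,0.004,0,0,0],[0.005,0.004,0,0,0],[0.005,0.004,0,0,0],[0.005,0.003,0,0,0],[0.005,0.001,0,0,0],[0.005,0,0,0,0],[0.005,0,0,0,0]]]'
```

```text
time: 11.55
eef_pos: [0.6237, -0.0643, 0.0643]
tcp_rot: [0.718, 0.696, 0.0, 0.0]
contact_force: [-1.9, -2.5, 3.9]
opening: 0.154
finger_force: 61.8
```

```bash
python3 -m handwheel '[[[0.005,0.002,-0.0003,-0.0002,0],[0.005,0.003,0,0,0],[0.005,0.004,0,0,0],[0.005,0.004,0,0,0],[0.005,0.004,0,0,0],[0.005,0.004,0,0,0],[0.005,0.003,0,0,0],[0.005,0.001,0,0,0],[0.005,0,0,0,0],[0.005,0,0,0,0]]]'; python3 b.py w4.png
```

```text
time: 12.38
eef_pos: [0.624, -0.0391, 0.0643]
tcp_rot: [0.718, 0.696, 0.001, -0.0]
contact_force: [-0.7, -2.4, 3.9]
opening: 0.151
finger_force: 62.1
12.3833 [ 0.624  -0.0391  0.0643] [ 0.7182  0.6959  0.0005 -0.0001]
rail_mid [247.0912 165.0816] 0.79 [ 0.6213 -0.003   0.038 ]
glass [105.216   56.9088] 0.71 [0.5415 0.0589 0.018 ]
stop [254.6176 233.8176] 0.89 [ 0.6242 -0.0449  0.038 ]
stop_bar [257.4848 270.4128] 0.87 [ 0.6257 -0.0458  0.079 ]
stop_face [143.4112 176.9856] 0.57 [ 0.5555 -0.0117  0.021 ]
```

View pics/w4.png

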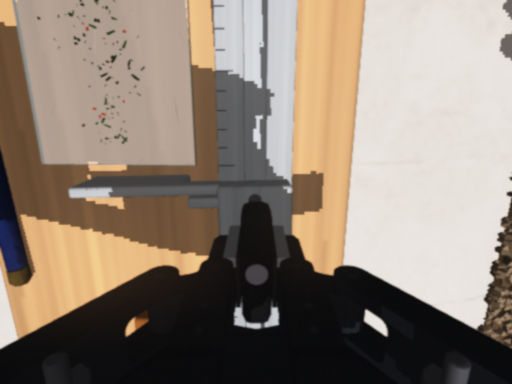

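The glass's near edge is at row 164, the arm's face at row ~177: about 8 mm apart, all square. Proceed at a slower pace.

```bash
python3 -m handwheel '[[[0.005,0.0015,0,0,0],[0.005,0.0015,0,0,0],[0.005,0.0015,0,0,0],[0.005,0.0015,0,0,0],[0.005,0.0015,0,0,0],[0.005,0.0015,0,0,0],[0.005,0.0015,0,0,0],[0.005,0.0015,0,0,0],[0.005,0.0015,0,0,0],[0.005,0.0015,0,0,0]]]'
python3 -m handwheel '[[[0.005,0.001,0,0,0],[0.005,0.001,0,0,0],[0.005,0.001,0,0,0]]]'
```

```text
time: 13.62
eef_pos: [0.6243, -0.0263, 0.0642]
tcp_rot: [0.718, 0.696, -0.001, 0.001]
contact_force: [-1.2, -6.5, 4.8]
opening: 0.148
finger_force: 62.0
time: 13.87
eef_pos: [0.6244, -0.0235, 0.0642]
tcp_rot: [0.718, 0.696, -0.001, 0.001]
contact_force: [-0.8, -8.8, 5.3]
opening: 0.149
finger_force: 62.0
```

```bash
python3 -m handwheel '[[[0.005,0,0,0,0],[0.005,0,0,0,0]]]'; python3 b.py w5.png
python3 - <<'E'
from h import *
np.set_printoptions(precision=4,suppress=True)
print(get_state()['wrist_torque'])
for n in('top','side'):
    c,im=shot(n,n+'5.png')
    for th,z in [('fence_face',.021),('glass',.018),('stop_bar',.079),('stop_face',.021)]:
        for px,cf in pin(n,th)[:1]: print(n,th,px,cf,ray(c,px,z))
    if n=='side': cv2.imwrite('pics/s5c.png',cv2.resize(im[150:290,150:350],None,fx=4,fy=4))
E
```

```text
time: 14.03
eef_pos: [0.6244, -0.0232, 0.0642]
tcp_rot: [0.718, 0.696, -0.001, 0.001]
contact_force: [-0.9, -6.8, 5.2]
opening: 0.149
finger_force: 62.0
14.0333 [ 0.6244 -0.0232  0.0642] [ 0.7179  0.6961 -0.001   0.001 ]
rail_mid [247.3984 191.808 ] 0.63 [ 0.6212 -0.0028  0.038 ]
fence_face [255.2832 268.992 ] 0.46 [ 0.6239 -0.0624  0.021 ]
glass [105.5744  70.1952] 0.96 [0.541  0.0674 0.018 ]
stop [254.6176 233.088 ] 0.67 [ 0.6246 -0.0286  0.038 ]
stop_bar [257.9968 267.9168] 0.61 [ 0.6263 -0.0285  0.079 ]
stop_face [141.8752 178.9056] 0.88 [0.5548 0.0029 0.021 ]
[-1.2445  0.1682  0.0463]
top fence_face [192.4096 194.6112] 0.94 [0.5513 0.1371 0.021 ]
side fence_face [245.8112 254.0928] 0.85 [0.5566 0.1431 0.021 ]
side glass [255.5904 236.1984] 0.76 [0.5382 0.0737 0.018 ]
side stop_bar [214.6816 191.0016] 0.45 [ 0.6307 -0.0217  0.079 ]
side stop_face [251.0848 219.1104] 0.81 [0.5488 0.0058 0.021 ]
```

View pics/w5.png

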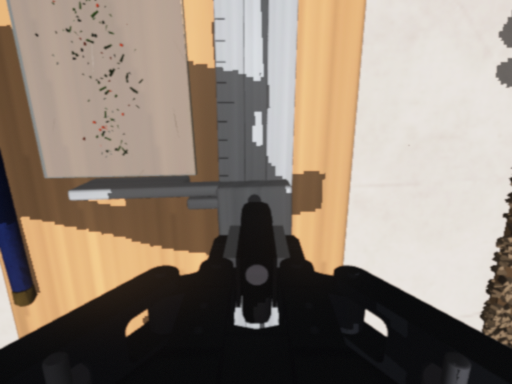

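View pics/s5c.png

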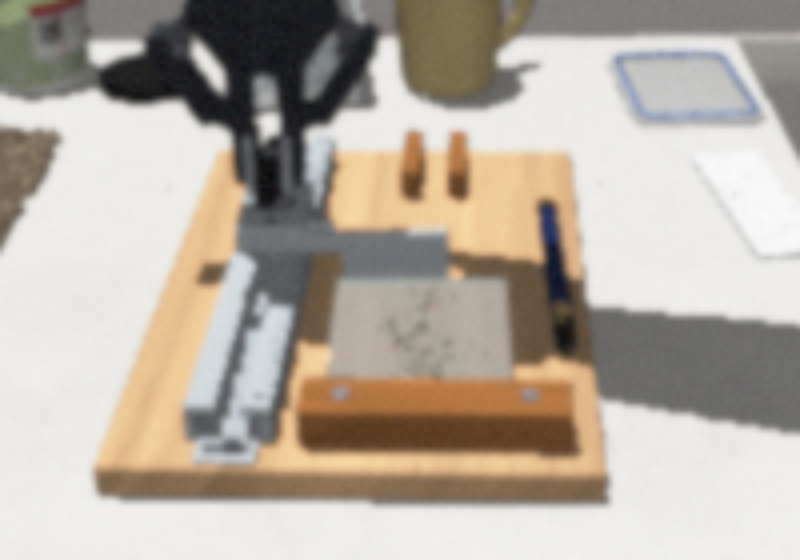

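The arm now touches the glass (edge row 177); the drag has risen, perhaps from pressing down too hard. Ease off upward and see.

```bash
python3 -m handwheel '[[[0.005,0,0,-0.0004,0],[0.005,0,0,0,0],[0.005,0,0,0,0]]]';python3 -m handwheel '[[[0.005,0,0,-0.0003,0],[0.005,0,0,0,0],[0.005,0,0,0,0]]]'
```

```text
time: 15.18
eef_pos: [0.6243, -0.023, 0.0642]
tcp_rot: [0.718, 0.696, -0.001, 0.001]
contact_force: [-0.4, -7.0, 3.1]
opening: 0.151
finger_force: 61.8
time: 15.43
eef_pos: [0.6243, -0.0228, 0.0643]
tcp_rot: [0.718, 0.696, -0.001, 0.001]
contact_force: [0.8, -6.2, 2.6]
opening: 0.149
finger_force: 61.7
```

Total force 6 N bounds the push on the glass, safely below 15 N. Continue in small steps, watching it.

```bash
python3 -m handwheel '[[[0.005,0.0007,0,0,0],[0.005,0.0007,0,0,0],[0.005,0,0,0,0]]]';python3 -m handwheel '[[[0.005,0.0007,0,0,0],[0.005,0.0007,0,0,0],[0.005,0,0,0,0]]]'
```

```text
time: 15.68
eef_pos: [0.6244, -0.0213, 0.0643]
tcp_rot: [0.718, 0.696, -0.001, 0.001]
contact_force: [1.0, -5.4, 1.5]
opening: 0.153
finger_force: 61.7
time: 15.93
eef_pos: [0.6244, -0.0202, 0.0643]
tcp_rot: [0.718, 0.696, -0.001, 0.001]
contact_force: [0.6, -7.2, 1.7]
opening: 0.148
finger_force: 61.7
```

```bash
python3 -m handwheel '[[[0.005,0.0007,0,0,0],[0.005,0.0007,0,0,0],[0.005,0,0,0,0]]]';python3 -m handwheel '[[[0.005,0.0007,0,0,0],[0.005,0.0007,0,0,0],[0.005,0,0,0,0]]]';  python3 b.py w6.png
```

```text
time: 16.18
eef_pos: [0.6244, -0.0198, 0.0644]
tcp_rot: [0.718, 0.696, -0.002, 0.002]
contact_force: [-0.3, -10.0, 2.8]
opening: 0.153
finger_force: 61.7
time: 16.43
eef_pos: [0.6245, -0.0193, 0.0645]
tcp_rot: [0.718, 0.697, -0.002, 0.002]
contact_force: [0.4, -11.6, 2.8]
opening: 0.153
finger_force: 61.7
16.4333 [ 0.6245 -0.0193  0.0645] [ 0.7175  0.6965 -0.0023  0.0023]
glass [105.984   72.8064] 0.97 [0.5411 0.0696 0.018 ]
stop [255.6928 234.3168] 0.94 [ 0.6254 -0.0258  0.038 ]
stop_bar [257.3824 267.1104] 0.86 [ 0.6262 -0.0243  0.079 ]
stop_face [142.2848 177.7152] 0.9 [0.5552 0.0072 0.021 ]
```

The tool advances only 0.5 mm of 1.4 with the force rising: blank probably at the fence. Check the gap in the top picture.

Run:
```python
from h import *
c,im=shot('top','top6.png')
cv2.imwrite('pics/t6c.png',cv2.resize(im[140:250,165:325],None,fx=5,fy=5,interpolation=cv2.INTER_CUBIC))
```

```text
(no output)
```

View pics/t6c.png

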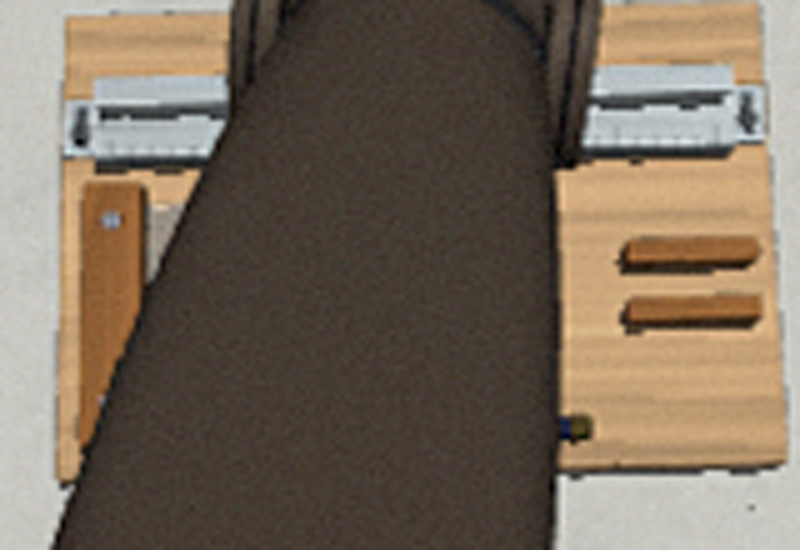

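The glass's far end (152,210) meets the fence's face (148): snug. Ease the push, settle, then press the handle.

```bash
python3 -m handwheel '[[[0.005,-0.0006,0,0,0],[0.005,0,0,0,0],[0.005,0,0,0,0],[0.005,0,0,0,0]]]'; python3 -m handwheel '[[[0.005,0,0,0.001,0],[0.005,0,0,0.001,0],[0.005,0,0,0.001,0],[0.005,0,0,0,0]]]'
```

```text
time: 17.22
eef_pos: [0.6245, -0.0194, 0.0645]
tcp_rot: [0.718, 0.696, -0.002, 0.002]
contact_force: [0.6, -9.7, 1.8]
opening: 0.148
finger_force: 61.8
time: 17.55
eef_pos: [0.6246, -0.0194, 0.0624]
tcp_rot: [0.718, 0.696, -0.002, 0.002]
contact_force: [-1.2, -10.4, 7.9]
opening: 0.146
finger_force: 62.4
```

```bash
python3 -m handwheel '[[[0.005,0,0,0.001,0],[0.005,0,0,0.001,0],[0.005,0,0,0.0007,0],[0.005,0,0,0,0],[0.005,0,0,0,0]]]'
```

```text
time: 17.97
eef_pos: [0.6246, -0.0194, 0.0606]
tcp_rot: [0.718, 0.696, -0.002, 0.002]
contact_force: [-3.3, -9.4, 10.9]
opening: 0.148
finger_force: 62.8
```

Pressed ~4 mm. The spindle sits ~3.5 mm behind the TCP along tool x, so I turn with a small sideways compensation, in stages, after easing the push.

```bash
python3 -m handwheel '[[[0.005,-0.0008,0.0003,0.0003,0],[0.005,0,0,0,0]]]';python3 -m handwheel '[[[0.005,0,0.0004,0,7],[0.005,0,0.0004,0,7],[0.005,0,0.0004,0,7],[0.005,0,0,0,0]]]'
```

```text
time: 18.13
eef_pos: [0.6247, -0.0196, 0.0602]
tcp_rot: [0.718, 0.696, -0.002, 0.001]
contact_force: [-3.6, -7.2, 11.8]
opening: 0.15
finger_force: 62.9
time: 18.47
eef_pos: [0.6263, -0.02, 0.0605]
tcp_rot: [0.834, 0.552, -0.001, 0.002]
contact_force: [-2.5, -8.5, 11.1]
opening: 0.149
finger_force: 62.8
```

```bash
python3 -m handwheel '[[[0.005,0,0.0004,0,7],[0.005,0,0.0004,0,7],[0.005,0,0.0004,0,7],[0.005,0,0,0,0]]]';python3 -c "
from plant import get_state as g;print(g()['wrist_torque'])"
```

```text
time: 18.8
eef_pos: [0.6276, -0.0211, 0.0606]
tcp_rot: [0.92, 0.391, -0.001, 0.003]
contact_force: [-3.1, -9.1, 10.6]
opening: 0.148
finger_force: 62.7
[-1.9096274   0.63366582 -0.01649125]
```

```bash
python3 -m handwheel '[[[0.005,0,0.0004,0,7],[0.005,0,0.0004,0,7],[0.005,0,0.0004,0,7],[0.005,0,0,0,0]]]';python3 -m handwheel '[[[0.005,0,0.0004,0,7],[0.005,0,0.0004,0,7],[0.005,0,0.0004,0,7],[0.005,0,0.0003,0,5],[0.005,0,0,0,0],[0.005,0,0,0,0]]]';python3 -c "
from plant import get_state as g;print(g()['wrist_torque'])"
```

```text
time: 19.13
eef_pos: [0.6285, -0.0225, 0.0607]
tcp_rot: [0.976, 0.217, -0.0, 0.003]
contact_force: [-2.7, -10.6, 10.9]
opening: 0.152
finger_force: 62.7
time: 19.63
eef_pos: [0.6287, -0.0246, 0.0607]
tcp_rot: [1.0, -0.006, 0.0, 0.004]
contact_force: [-2.4, -11.7, 11.0]
opening: 0.151
finger_force: 62.6
[-2.44416004  0.75783148 -0.03866034]
```

Turned ~89°. Ease the push, let the spring rise gently.

```bash
python3 -m handwheel '[[[0.005,0,0.0006,0,0],[0.005,0,0.0004,-0.001,0],[0.005,0,0,-0.001,0],[0.005,0,0,-0.001,0],[0.005,0,0,0,0],[0.005,0,0,0,0]]]'; python3 b.py w7.png; python3 -c "
from plant import get_state as g;print(g()['wrist_torque'])"
```

```text
time: 20.13
eef_pos: [0.6285, -0.0247, 0.062]
tcp_rot: [1.0, -0.006, 0.001, 0.003]
contact_force: [0.1, -10.5, 4.8]
opening: 0.148
finger_force: 61.6
20.1333 [ 0.6285 -0.0247  0.062 ] [ 1.     -0.0063  0.0005  0.003 ]
fence_face [ 34.816  320.7168] 0.85 [0.5534 0.1325 0.021 ]
glass [126.3104 331.6992] 0.91 [0.5406 0.0709 0.018 ]
stop [258.5088 236.8896] 0.77 [ 0.6224 -0.0257  0.038 ]
stop_bar [257.4848 265.6128] 0.85 [ 0.6263 -0.0247  0.079 ]
[-2.15105777  0.14109971  0.0127468 ]
```

View pics/w7.png

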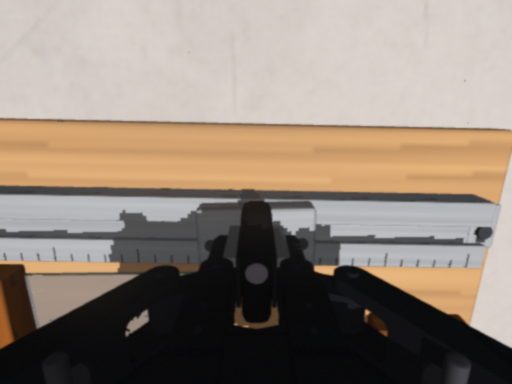

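The handle now lies across the rail, and the glass meets the fence (column ~30). Ease further, then open.

```bash
python3 -m handwheel '[[[0.005,0,0.0006,-0.0005,0],[0.005,0,0.0006,-0.0005,0],[0.005,0,0,-0.0003,0],[0.005,0,0,0,0],[0.005,0,0,0,0]]]'
```

```text
time: 20.95
eef_pos: [0.6284, -0.0248, 0.062]
tcp_rot: [1.0, -0.007, 0.001, 0.002]
contact_force: [2.5, -8.0, -1.1]
opening: 0.15
finger_force: 60.9
```

z no longer follows: the foot bears under the lips. Release and back off upward.

```bash
python3 -m handwheel '[[[0.005,0,0.0006,0,0],[0.005,0,0.0006,0,0],[0.005,0,0,0,0]]]'; python3 -m handwheel '[[[0.03,0,0,0,0],[0.04,0,0,0,0],[0.04,0,0,0,0],[0.04,0,0,0,0],[0.04,0,0,-0.01,0],[0.04,0,0,-0.03,0],[0.04,0,0,-0.04,0],[0.04,0,0,-0.04,0],[0.04,0.03,0,-0.03,0],[0.04,0.03,0,-0.02,0],[0.04,0,0,0,0],[0.04,0,0,0,0]]]'; python3 b.py w8.png
python3 - <<'E'
from h import *
np.set_printoptions(precision=4,suppress=True)
im=cv2.imread('pics/w8.png')
for n in('top','side'):
    c,i2=shot(n,n+'8.png')
    for th,z in [('jig',0),('fence_face',.021),('glass',.018),('stop_bar',.077),('stop_face',.021)]:
        for px,cf in pin(n,th)[:1]: print(n,th,px,cf,ray(c,px,z))
E
```

```text
time: 21.2
eef_pos: [0.6284, -0.025, 0.062]
tcp_rot: [1.0, -0.007, 0.001, 0.001]
contact_force: [2.7, -5.0, -0.7]
opening: 0.149
finger_force: 61.1
time: 22.2
eef_pos: [0.6889, -0.0247, 0.235]
tcp_rot: [1.0, -0.007, 0.002, 0.0]
contact_force: [-0.1, -0.2, -0.3]
opening: 0.466
finger_force: 0.0
22.2 [ 0.6889 -0.0247  0.235 ] [ 1.     -0.0067  0.0019  0.0002]
rail_mid [239.4112 225.2928] 0.64 [ 0.6221 -0.0035  0.038 ]
fence_face [138.2912 269.9904] 0.64 [0.5547 0.1317 0.021 ]
stop [257.9968 224.4096] 0.66 [ 0.6229 -0.0257  0.038 ]
stop_bar [256.3072 237.0048] 0.58 [ 0.6247 -0.0237  0.079 ]
stop_face [236.5952 270.2976] 0.85 [0.5525 0.003  0.021 ]
side jig [244.48   226.7904] 0.85 [0.5643 0.0039 0.    ]
side fence_face [246.784  251.4816] 0.73 [0.555  0.1343 0.021 ]
side glass [250.88   233.5872] 0.58 [0.5483 0.0631 0.018 ]
side stop_bar [216.576  192.1152] 0.6 [ 0.6263 -0.02    0.077 ]
side stop_face [250.112  221.4912] 0.96 [0.5508 0.0166 0.021 ]
```

View pics/w8.png

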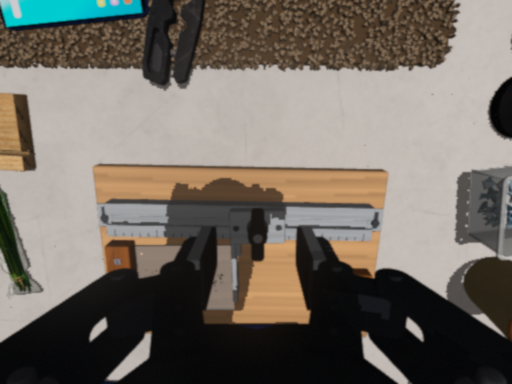

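The wing lies square across the rail, and the blank fills the space from the fence (column 135) to the arm (column 233). The gripper is clear.

```bash
python3 -c "
from plant import sign_off
print(sign_off())"
```

```text
the job is handed in; nothing more can be done
None
```

The stop is locked on the rail with its handle turned about 89°, the glass blank is snug between its arm and the end fence, and the job was handed in at about 22 s of robot time; no verdict came back.

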